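# Let the walnut out of the nut dispenser

### The arm

A 7-joint arm with a two-finger parallel gripper is mounted at the origin on the work surface. World frame = base frame: x ahead of the robot, y to its left, z up, the work surface at z = 0. Lengths are in mm, angles in rad, forces in N, time in s.
With the tool pointing down it reaches from about 375 to 925 mm from the base axis. Payload 3.1 kg.
Tool frame: the origin (TCP) lies at the very end of the fingers, on their centre line; the grasp point (between the pads) lies ctrl.hold_point_z behind it (ctrl.hold_point_z is the distance from the TCP to the grasp point, in mm); z points along the fingers, y is the line along which they close (so a half turn about z gives the same grasp; the last joint's range is limited). The gripper opens to 85 mm and grips with 20 to 120 N. Pads are 22 mm wide; open, the fingers measure 114 mm over their backs; the gripper's body (76 mm by 85 mm) begins 54 mm behind the grasp point. The pads swing forward as they close: fully open they stand 13 mm farther back than shut.
Start: joints at [-1.349, 0.383, 0.044, 1.598, -0.018, 1.161, -0.05], TCP at [204.322, 617.054, 231.269] pointing down, gripper open.
Joint ranges: [-2.61, 2.61], [-0.41, 2.15], [-1.48, 1.57], [0, 2.5], [-1.57, 4.71], [0.05, 1.97], [-2.85, 2.85]. Speed limits (rad/s): [2.79, 2.79, 3.14, 3.14, 3.14, 3.14, 3.14].

### API

Orientations are given as a unit quaternion [w, x, y, z].
In Python, from plant import ctrl gives the robot as it stands.
- The arm moves only by the shell command python3 -m creep 'ROWS'. ROWS is JSON, one flat list of numbers, 7 for each row, row after row: the gripper command: -1 is shut, 1 is fully open, values between are in proportion, then the shift along the tool's x, y, z in units of 40 mm (1.0 is 40 mm), then the turn, a rotation vector about the tool's x, y, z in units of 6 degrees (1.0 is 6 degrees). A call has 1 to 10 rows; each row shifts and turns the commanded pose from where the row before left it, along the tool's axes as they then stand; what a row does not reach is not made up. A row lasts 1/10 s, in which the tool goes at most 50 mm and 8.59 degrees, less where a joint would pass 70% of its speed; a pose out of reach is approached as far as the arm can. A call is refused whole if a number of a shift passes 1 or a number of a turn 1, either way. A call with a gripper value outside its range is refused whole. The fingers move at their own pace and stop on an object; the grip force is fixed at half the most. Time passes only in rows, so rows that do not move let the fingers close. It gives the time, the measured TCP pose, the force, the opening and the grip force at its end, in the units of the state.
- ctrl.sense(): the state, without advancing time (a new reading comes with each control period).
- ctrl.capture(name): name is "scene" or "top" or "wrist"; returns a dict with "pixels" (480x640x3 uint8, blue, green, red), "intrinsics" (3x3 intrinsics, pixels), "extrinsics" (4x4, takes a point from world to camera coordinates). Camera axes: x right, y up, looking along -z (the intrinsics and any distortion apply to the point x, -y, -z); pixel columns grow to the right and rows downward; lengths in mm; the calibration is good to about 2 mm. The wrist camera is an equidistant fisheye: a pixel r from the principal point sees the ray r / f radians off the axis. A picture is of the moment at which its call begins. There is no depth.
- ctrl.sign_off(): hands the job in; it is judged then, once.
The state is a dict: "t": time; "joint_pos": joint angles; "qvel": joint speeds; "joint_torque": joint torques, N m; "ee_pos": TCP position; "ee_rot": TCP orientation; "wrist_force": force on the tool from outside, world axes, zero at the start; "moment": the same for the moment, N m; "grip_width": finger opening in mm; "grip_force": force on a finger pad.
Only numpy, scipy, OpenCV 4.12 (cv2) and the standard library are available. Lean on these libraries where they do the work, as an engineer would, in place of code of your own. Each camera call takes 0.05 s, during which the arm holds its last target. There are 200 camera calls.

### The job

Let the walnut, the bigger of the two nuts, roll out of the dispenser onto the tray: press down the paddle of the lane it waits in so that the gate lifts, and once the walnut is on the tray let the paddle come back up so that the gate shuts. Leave the smaller nut and its paddle alone, do not touch the nuts or the gates themselves, and do not shift the things standing around the dispenser.

Things in the scene. Friction and masses are not known exactly. Their poses are not given: they have to be found in the camera images.
- dispenser: fixed nut dispenser, 107 mm high, wooden base 225 by 146 mm; origin on the table under the lever axle, x from the paddles (robot's side) to the gates and tray, y to the left lane, z up. Two open-topped chutes, 44 mm wide, walls 62 mm high, at y = +45 (left) and -45 mm (right), run from x = 57 to 185 mm, falling 15 degrees to +x, floors 52 mm high where the nuts wait. A two-armed lever rocks over each
- paddle_left (a point): grey plastic press paddle, 42 (x) by 46 (y) by 6 mm, on the near end of the left lever; origin at the centre of its upper face, z out of it, axes as the dispenser's at rest. At rest it is level, 104 mm above the table, at dispenser x = -85, y = +45 mm, free air beneath. Pressing takes about 1.5 N at first, 3 to 4 N at the bottom, 28 to 30 mm lower; a spring brings it back
- paddle_right (a point): grey plastic press paddle, 42 (x) by 46 (y) by 6 mm, on the near end of the right lever; origin at the centre of its upper face, z out of it, axes as the dispenser's at rest. At rest it is level, 104 mm above the table, at dispenser x = -85, y = -45 mm, free air beneath. Pressing takes about 1.5 N at first, 3 to 4 N at the bottom, 28 to 30 mm lower; a spring brings it back
- gate_left (a point): steel wire gate 43 mm wide and 45 mm high hanging from the far end of the left lever, closing the left chute; origin at the middle of its foot (dispenser x = 120 mm, 4 mm above the chute floor when shut). The nut in that chute rests against its inner side
- gate_right (a point): steel wire gate 43 mm wide and 45 mm high hanging from the far end of the right lever, closing the right chute; origin at the middle of its foot (dispenser x = 120 mm, 4 mm above the chute floor when shut). The nut in that chute rests against its inner side
- lever_left (a joint): tilt of the left rocking lever, rad: 0 = at rest, gate shut; grows as its paddle is pressed down; 0.36 = fully pressed (stop), gate foot about 50 mm over the chute floor. The walnut can pass under from about 0.25 on. Hinged on an axle along dispenser y, at dispenser x = 0, 96 mm above the table
- lever_right (a joint): tilt of the right rocking lever, rad: 0 = at rest, gate shut; grows as its paddle is pressed down; 0.36 = fully pressed (stop), gate foot about 50 mm over the chute floor. The walnut can pass under from about 0.25 on. Hinged on an axle along dispenser y, at dispenser x = 0, 96 mm above the table
- walnut: walnut in its shell, a brown ball 32 mm in diameter, about 16 g, origin at its centre; at the start it waits behind the gate of the left or of the right chute (either may be drawn). Freed, it rolls by itself into the tray in about a second
- macadamia: macadamia nut in its shell, a brown ball 20 mm in diameter, about 10 g, origin at its centre; at the start it waits behind the other gate
- tray: fixed white plastic tray with a rattan edge, 200 (x) by 270 (y) mm, rim 21 mm high, floor 4 mm thick; origin on the table at the middle of its near edge (the dispenser's side), its centre 100 mm further along its x, axes about as the dispenser's. It lies at the mouths of both chutes
- soju_glass: clear soju glass, 50 mm across, 62 mm high, standing beside the dispenser; origin at the centre of its underside
- shot_cup: white ceramic shot cup, 52 mm across, 45 mm high, standing beside the dispenser; origin at the centre of its underside
- opener: flat steel bottle opener, 122 by 32 by 5 mm, lying beside the dispenser; origin under its middle, x along it
- tin: small grey plastic tin with a steel latch, 87 by 62 by 33 mm, beside the dispenser; origin at the centre of its underside
Not all that is in view belongs to the job. Leave any blue look-alike of the walnut alone.

How it is judged (in metres and radians):
On the way, in this order (a step that is already met when the one before it is completed fails the run):
1. the paddle of the walnut's lane is pressed down by the fingers and its gate is raised (((y of walnut in the frame of dispenser above 0 m and value of joint lever_left above 0.2 rad and contact force between the fingers and lever_left_c0 above 0.3 N) or (y of walnut in the frame of dispenser below 0 m and value of joint lever_right above 0.2 rad and contact force between the fingers and lever_right_c0 above 0.3 N))), for 0.05 s.
2. the walnut has rolled onto the tray (x of walnut in the frame of tray between 0 and 0.2 m and y of walnut in the frame of tray between -0.135 and 0.135 m and z of walnut in the frame of tray below 0.026 m), for 0.2 s.
At the end, for the whole second after the job is handed in: the walnut lies still (under 30 mm/s) on the tray, within its rim; the macadamia is still in its chute behind its gate; both levers are back at rest (below 0.04 rad) (all of step 2 and linear speed of walnut below 0.03 m/s and x of macadamia in the frame of dispenser between 0.055 and 0.12 m and z of macadamia in the frame of dispenser between 0.05 and 0.085 m and value of joint each of lever_left, lever_right below 0.04 rad); the robot touches nothing.
It fails at once if the smaller nut's lever is tilted (over 0.1 rad) ((y of macadamia in the frame of dispenser above 0 m and value of joint lever_left above 0.1 rad) or (y of macadamia in the frame of dispenser below 0 m and value of joint lever_right above 0.1 rad)).
It fails at once if a nut is touched by the robot (contact force between any of the fingers, the arm and walnut above 0.2 N or contact force between any of the fingers, the arm and macadamia above 0.2 N).
It fails at once if a nut is lifted (height (world z) of walnut above 0.095 m or height (world z) of macadamia above 0.09 m).
It fails at once if a gate is touched by the robot (contact force between any of the fingers, the arm and lever_left_c4 above 0.5 N or contact force between any of the fingers, the arm and lever_left_c5 above 0.5 N or contact force between any of the fingers, the arm and lever_left_c6 above 0.5 N or contact force between any of the fingers, the arm and lever_left_c7 above 0.5 N or contact force between any of the fingers, the arm and lever_left_c8 above 0.5 N or contact force between any of the fingers, the arm and lever_right_c4 above 0.5 N or contact force between any of the fingers, the arm and lever_right_c5 above 0.5 N or contact force between any of the fingers, the arm and lever_right_c6 above 0.5 N or contact force between any of the fingers, the arm and lever_right_c7 above 0.5 N or contact force between any of the fingers, the arm and lever_right_c8 above 0.5 N).
It fails at once if the glass, cup, opener or tin is moved by more than 15 mm (distance of any of soju_glass, shot_cup, opener, tin from where it was at the start of the episode above 0.015 m).
It also fails if it takes over 32 s, if anything falls off the work surface, if the arm or the gripper's body presses on something with over 40 N, if the wrist force passes 120 N, or if a joint passes its speed limit or range.

## Working session

There is one attempt and no reset: what is moved stays moved. The work goes in short steps, Python scripts to look and compute and a shell command to move; the robot and the scene stay as the last step left them, time stands still between calls to the robot, and variables do not carry over. Pictures are saved under pics/ and viewed, at most 10 in all, crops included, and the job is handed in when it is done.

```bash
mkdir -p pics; python3 - <<'E'
from plant import ctrl
import cv2, numpy as np
for n in("scene","top"):
    c=ctrl.capture(n); cv2.imwrite(f"pics/{n}0.png",c["pixels"]); np.savez(f"pics/{n}0.npz",**c); print(n,c["intrinsics"],c["extrinsics"])
print(ctrl.sense())
E
```

```text
scene [[451.00935909   0.         321.25851838]
 [  0.         451.00935909 242.58564326]
 [  0.           0.           1.        ]] [[ 1.34259975e-01  9.90869299e-01 -1.23406379e-02 -1.18229808e+02]
 [-8.50678204e-01  1.21633903e-01  5.11421340e-01  4.74660426e+02]
 [ 5.08252744e-01 -5.81655045e-02  8.59241481e-01 -1.20619087e+03]
 [ 0.00000000e+00  0.00000000e+00  0.00000000e+00  1.00000000e+00]]
top [[457.1600604    0.         321.5614553 ]
 [  0.         457.1600604  236.49522427]
 [  0.           0.           1.        ]] [[-1.76235945e-02 -9.99608042e-01 -2.17525094e-02  5.67330099e+01]
 [ 9.98106945e-01 -1.88709245e-02  5.85355823e-02 -6.14721433e+02]
 [-5.89231287e-02 -2.06797234e-02  9.98048302e-01 -7.40868976e+02]
 [ 0.00000000e+00  0.00000000e+00  0.00000000e+00  1.00000000e+00]]
{'t': 0.1, 'joint_pos': array([-1.34881091,  0.38376583,  0.04382903,  1.59939193, -0.01788843,
        1.16118796, -0.04987452]), 'qvel': array([ 0.00037875, -0.00164343, -0.00097206, -0.00297736, -0.00034803,
        0.00115346,  0.00057843]), 'joint_torque': array([ 2.04630785e-03, -4.34728253e+01,  1.02877144e+00, -2.50454950e+01,
        1.07715820e-02,  5.45923176e-03, -1.55302263e-05]), 'ee_pos': array([204.07124959, 616.25217539, 230.01610783]), 'ee_rot': array([-1.22532351e-04,  1.59154209e-01,  9.87253030e-01, -1.17403947e-03]), 'wrist_force': array([-0.11706409, -0.48255754,  0.82965104]), 'moment': array([-0.01188336, -0.00072738,  0.02586921]), 'grip_force': 0.0, 'grip_width': 85.70041150595016}
```

View pics/top0.png

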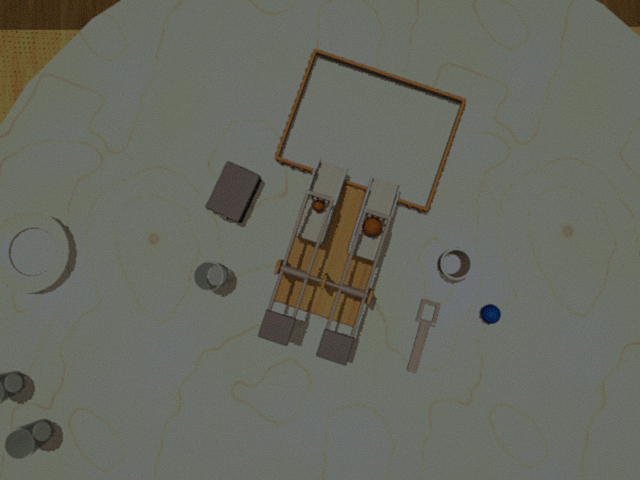

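View pics/scene0.png

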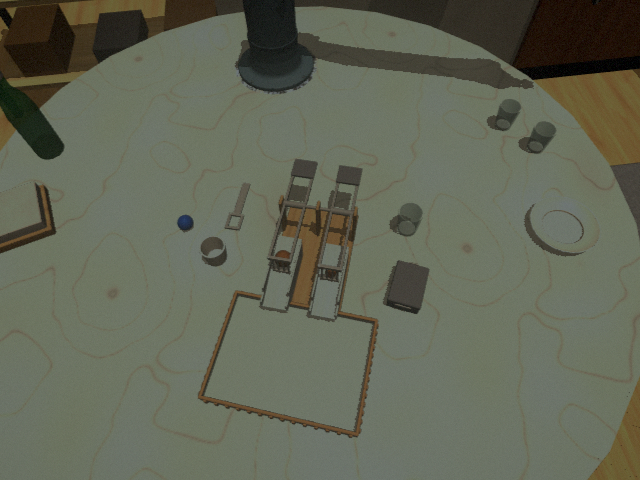

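The top view shows the walnut (bigger ball) at (372,227) in the right lane, with its paddle at about (336,346). The macadamia is at (319,206) in the left lane, with its paddle at (277,327). The scene view agrees. Next I'll measure the right paddle.

```bash
cat > h.py <<'E'
import numpy as np, cv2
def ray(c,uv,z):
    K,E=c["intrinsics"],c["extrinsics"]; R,t=E[:3,:3],E[:3,3]
    p=np.linalg.inv(K)@[uv[0],uv[1],1]; d=R.T@(p*[1,-1,-1]); o=-R.T@t
    return o+d*(z-o[2])/d[2]
def proj(c,P):
    q=c["extrinsics"][:3,:3]@np.array(P,float)+c["extrinsics"][:3,3]; q=c["intrinsics"]@(q*[1,-1,-1]); return q[:2]/q[2]
E
python3 - <<'E'
from h import *
from scipy.spatial.transform import Rotation as Rn
T=np.load("pics/top0.npz"); S=np.load("pics/scene0.npz")
def pads(c,boxes,n):
    for b in boxes:
        x0,y0,x1,y1=b; im=cv2.GaussianBlur(c["pixels"][y0:y1,x0:x1],(3,3),0)
        g=im.max(2); th,m=cv2.threshold(g,0,255,cv2.THRESH_BINARY_INV+cv2.THRESH_OTSU)
        m=cv2.morphologyEx(m,cv2.MORPH_OPEN,np.ones((9,9)))
        k=max(cv2.findContours(m,0,2)[0],key=cv2.contourArea); r=cv2.minAreaRect(k)
        ctr=np.array(r[0])+[x0,y0]; cs=cv2.boxPoints(r)+[x0,y0]
        print(n,th,ctr,r[1],"world",ray(c,ctr,104).round(1)); print(np.array([ray(c,q,104)[:2] for q in cs]).round(0).tolist())
pads(T,[(250,300,307,355),(308,318,366,375)],"top")
pads(S,[(283,150,325,185),(328,158,370,192)],"scene")
for u in [(372,227),(319,206)]: print(ray(T,u,68).round(1))
R=Rn.from_quat(np.array([-1.2e-4,.15915,.98725,-.00117])[[1,2,3,0]]).as_matrix(); print(R.round(3))
E
```

```text
top 91.0 [282.91308975 328.76502228] (46.41675567626953, 30.4349365234375) world [476.8 102.5 104. ]
[[464.0, 141.0], [506.0, 130.0], [490.0, 64.0], [447.0, 75.0]]
top 91.0 [337.19811249 347.05659866] (37.499427795410156, 30.768762588500977) world [449.3  23.8 104. ]
[[436.0, 56.0], [478.0, 43.0], [463.0, -9.0], [421.0, 4.0]]
scene 93.0 [303.5 169. ] (18.0, 23.0) world [453.7  23.9 104. ]
[[427.0, 4.0], [434.0, 49.0], [479.0, 43.0], [473.0, -1.0]]
scene 93.0 [348.5 175. ] (18.0, 23.0) world [481.3 109.  104. ]
[[456.0, 90.0], [462.0, 135.0], [506.0, 127.0], [500.0, 83.0]]
[626. -34.  68.]
[660.4  47.6  68. ]
[[-0.949  0.314 -0.001]
 [ 0.314  0.949 -0.002]
 [-0.    -0.002 -1.   ]]
```

```bash
python3 -m creep '[-1,-0.3,-0.35,0,0,0,0, -1,-0.6,-0.7,0,0,0,0, -1,-0.6,-0.7,0,0,0,0, -1,-0.6,-0.7,0,0,0,0, -1,-0.6,-0.7,0,0,0,0, -1,-0.6,-0.7,0,0,0,0, -1,-0.6,-0.7,0,0,0,0, -1,-0.6,-0.7,0,0,0,0, -1,-0.6,-0.7,0,0,0,0, -1,-0.3,-0.35,0,0,0,0]'; python3 -c "
from plant import ctrl; print(ctrl.hold_point_z)"
```

```text
t: 1.1
ee_pos: [331.2, 305.9, 230.7]
ee_rot: [-0.0, 0.161, 0.987, -0.001]
wrist_force: [-0.4, 0.2, -1.4]
grip_width: 0.1
grip_force: 0.0
18.700000000000003
```

```bash
python3 -m creep '[-1,-0.4,-0.4,0,0,0,0, -1,-0.65,-0.75,0,0,0,0, -1,-0.7,-0.8,0,0,0,0, -1,-0.7,-0.8,0,0,0,0, -1,-0.7,-0.8,0,0,0,0, -1,-0.7,-0.8,0,0,0,0, -1,-0.7,-0.8,0,0,0,0, -1,-0.54,-0.59,0.2,0,0,0, -1,0,0,0.8,0,0,0, -1,0,0,0.8,0,0,0]'; python3 - <<'E'
from plant import ctrl
import cv2
from h import *
s=ctrl.sense(); print(s["ee_pos"],s["wrist_force"],s["t"])
a=ctrl.capture("top"); b=ctrl.capture("scene")
print(proj(a,s["ee_pos"]),proj(b,s["ee_pos"]))
A=cv2.resize(a["pixels"][260:400,230:430],(800,560)) ; B=cv2.resize(b["pixels"][100:240,220:420],(800,560))
cv2.imwrite("pics/c1.png",cv2.resize(np.hstack([A,B]),(800,280)))
print(ctrl.sense()["ee_pos"])
E
```

```text
t: 2.1
ee_pos: [452.5, 26.6, 159.2]
ee_rot: [0.001, 0.161, 0.987, 0.001]
wrist_force: [0.1, 0.9, -1.6]
grip_width: -0.4
grip_force: 0.0
[452.48228647  26.63945331 159.23113497] [ 0.13304462  0.94922964 -1.5694649 ] 2.1
[335.56978402 352.27676986] [303.53431826 149.04326691]
[446.87553735  26.78348695 155.33103016]
```

View pics/c1.png

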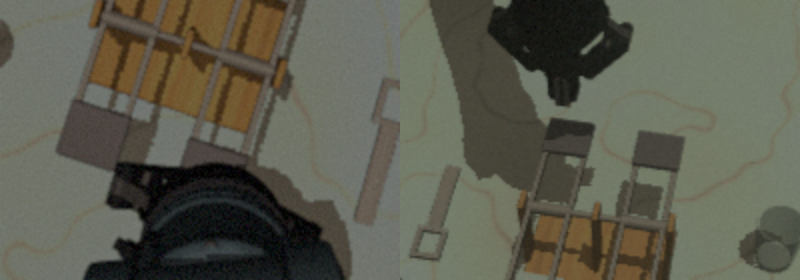

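The crop shows the shut fingers above the right paddle, in line with its middle (scene crop about (563,100) over the paddle at (568,135)). The left paddle is well clear. I'll lower to just above the paddle.

```bash
python3 -m creep '[-1,-0.15,-0.05,0.4,0,0,0, -1,0,0,0.4,0,0,0, -1,0,0,0.2,0,0,0, -1,0,0,0,0,0,0, -1,0,0,0,0,0,0]'
```

```text
t: 2.7
ee_pos: [456.8, 24.5, 120.1]
ee_rot: [0.0, 0.159, 0.987, 0.0]
wrist_force: [0.4, 0.9, -0.2]
grip_width: -0.0
grip_force: 0.0
```

```bash
python3 -m creep '[-1,0.1,0,0.2,0,0,0, -1,0,0,0.2,0,0,0, -1,0,0,0.15,0,0,0, -1,0,0,0.15,0,0,0, -1,0,0,0.15,0,0,0, -1,0,0,0,0,0,0, -1,0,0,0,0,0,0]'
```

```text
t: 3.4
ee_pos: [452.6, 25.6, 85.2]
ee_rot: [-0.0, 0.159, 0.987, 0.0]
wrist_force: [-0.7, 1.3, 1.9]
grip_width: -0.1
grip_force: 1.4
```

```bash
python3 -m creep '[-1,0,0,0.1,0,0,0, -1,0,0,0.1,0,0,0, -1,0,0,0,0,0,0, -1,0,0,0,0,0,0, -1,0,0,0,0,0,0, -1,0,0,0,0,0,0, -1,0,0,0,0,0,0, -1,0,0,0,0,0,0, -1,0,0,0,0,0,0, -1,0,0,0,0,0,0]'
python3 - <<'E'
from plant import ctrl
import cv2
from h import *
b=ctrl.capture("scene")
cv2.imwrite("pics/c2.png",cv2.resize(b["pixels"][140:450,180:390],(542,600)[::1]))
E
```

```text
t: 4.4
ee_pos: [452.6, 25.3, 77.3]
ee_rot: [0.0, 0.159, 0.987, -0.0]
wrist_force: [0.8, -1.0, 3.5]
grip_width: -0.1
grip_force: 1.5
```

View pics/c2.png

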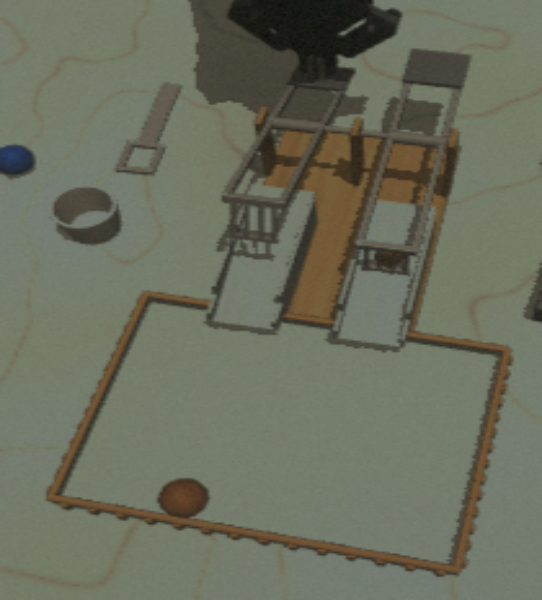

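The walnut is on the tray near the far rim (crop (184,497)), the right gate is up, and the macadamia is still behind its gate at (388,258). I'll release the paddle straight up.

```bash
python3 -m creep '[-1,0,0,-0.2,0,0,0, -1,0,0,-0.2,0,0,0, -1,0,0,-0.2,0,0,0, -1,0,0,-0.3,0,0,0, -1,0,0,-0.5,0,0,0, -1,0,0,-0.6,0,0,0, -1,0,0,-0.4,0,0,0, -1,0,0,0,0,0,0, -1,0,0,0,0,0,0, -1,0,0,0,0,0,0]'
python3 -m creep '[-1,0,0,0,0,0,0, -1,0,0,0,0,0,0, -1,0,0,0,0,0,0, -1,0,0,0,0,0,0, -1,0,0,0,0,0,0, -1,0,0,0,0,0,0, -1,0,0,0,0,0,0, -1,0,0,0,0,0,0, -1,0,0,0,0,0,0, -1,0,0,0,0,0,0]'
cat > look.py <<'E'
from plant import ctrl
import cv2
from h import *
def w(b):
    im=b["pixels"][300:450,180:390].astype(int); m=((im[...,2]-im[...,0]>35)).astype(np.uint8)
    m=cv2.morphologyEx(m,cv2.MORPH_OPEN,np.ones((7,7))); ys,xs=np.nonzero(m); return ray(b,(xs.mean()+180,ys.mean()+300),20).round(1),len(xs)
b=ctrl.capture("scene"); print(w(b))
for _ in range(10): c=ctrl.capture("scene")
print(w(c)); 
cv2.imwrite("pics/c3.png",cv2.resize(c["pixels"][140:450,180:390],(542,600)))
E
python3 look.py
```

```text
t: 5.45
ee_pos: [451.6, 25.2, 172.4]
ee_rot: [-0.001, 0.159, 0.987, -0.0]
wrist_force: [0.5, 0.1, -0.9]
grip_width: -0.3
grip_force: 0.0
t: 6.45
ee_pos: [452.5, 25.4, 173.3]
ee_rot: [0.0, 0.159, 0.987, 0.0]
wrist_force: [0.2, 0.6, 0.2]
grip_width: 0.1
grip_force: 0.0
(array([805.2, -83.6,  20. ]), 271)
(array([804.5, -83.3,  20. ]), 268)
```

View pics/c3.png

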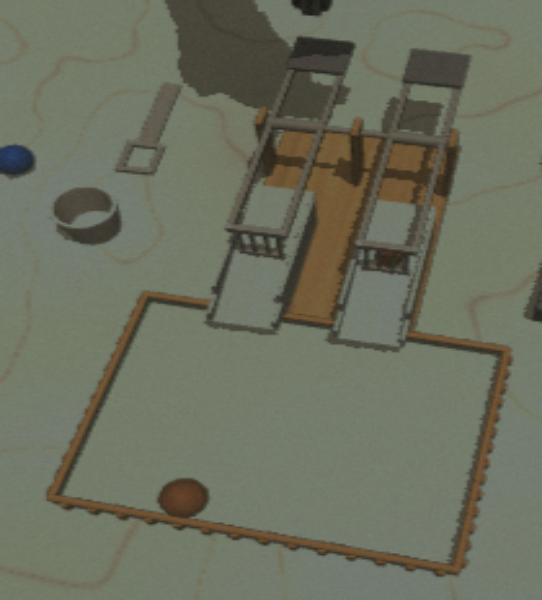

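Both gates are shut and both paddles are up. The walnut lies still at (184,497), inside the tray's far rim, so I'm handing in.

```bash
python3 -c "
from plant import ctrl; print(ctrl.sign_off())"
```

```text
the job is handed in; nothing more can be done
None
```

I pressed the right paddle and the walnut rolled onto the tray, where it lies still; both gates are shut, the macadamia is still behind its gate, and the job is handed in, though the hand-in returned no verdict.

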